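# Lock the wedger's blade clamp with its linch pin

## Task

Lock the vegetable wedger's blade clamp: take the linch pin from its white rest, feel for the cross hole of the wedger's post (the post may be clamped anywhere along its short slot) and push the pin gently through until its head sits against the post. Then flip the sprung ring over the post and press it down until it snaps under the pin's end and stays there, leaving the other things on the counter where they are.

Things in the scene. Friction and masses are not known exactly. Their poses are not given: they have to be found in the camera images.
- pin_head (a point): Centre of the linch pin's steel head, the part to grip: 18 mm wide (y), 18 mm high, 42 mm long, from 24 mm behind this point to the shoulder 18 mm ahead. Axes: x along the pin to its tip, y across (the ring's hinge line), z up. On its rest the pin lies level. It weighs 0.14 to 0.22 kg with its ring.
- pin_tip (a point): The foremost point of the pin, on its centre line, 45 mm ahead of the shoulder; axes as pin_head. The shank is 10 mm square and ends in a ball nose of 5 mm radius.
- pin_shoulder (a point): Centre of the shoulder, where the head ends and the shank begins; axes as pin_head. Fully home, it lies against the near face of the post, at the hole's centre.
- ring (a joint): Angle (rad) of the wire ring. 0: open, leaning up and back, 129 degrees from the pin's forward line; it grows as the ring flips up, over the post and down. 2.25: level with the pin; above 2.28 (it settles near 2.3): snapped under the nose. A spring drives it back to 0 (0.02 N m at 0, 0.07 N m when shut) unless snapped.
- ring_tab (a point): Centre of the flat thumb tab at the ring's far end, 93 mm from the hinge: 18 mm long, 22 mm wide, 6 mm thick. x points away from the hinge, y along the hinge line. Push and press the ring here.
- slot_end (a point): Reference point at one end of the post's cross slot, level with the hole (78 mm up) and in the plane of the post's near face. The post is clamped somewhere along the slot, not measured: the hole's centre lies 4 to 20 mm from here in +y. Axes: x into the hole, y along the slot, z up. Hole 11.6 mm square, right through; post steel, 28 mm square, top 14 mm above the hole's centre.
- cutter: The vegetable wedger, fixed: base 145 by 270 mm, 30 mm high; post, with a saddle ledge 7 mm wide, reaching 34 mm towards -x, its top 10 mm below the hole's centre, that carries the pin's head; clamp bar (32 mm wide, top 52 mm up); blade frame; crossbar on columns, 158 mm high, 186 mm off in +y. Origin on the counter, 14 mm in +x and +y of slot_end; axes alike.
- rest: White plastic rest that carries the pin at the start, fixed: slab 120 by 70 mm, 12 mm high, a 13 mm wide pillar under the head (45 mm high, so fingers can close on the head's sides), and a notch under the shank. Origin on the counter under the pin's shoulder.
- ramekin: Bystander: white ramekin, 72 mm across, 34 mm high; origin at its underside.
- spoon: Bystander: spoon 150 mm long, lying flat.
- avocado: Bystander: dark avocado standing on end, 64 mm across, 85 mm high; origin at its underside.
- pusher: Bystander: the wedger's pusher head, white 100 mm block with a knob, 110 mm high; origin at its underside.
- bowl: Bystander: white salad bowl, 170 mm across, 75 mm high.
- sauce: Bystander: brown sauce bottle, 170 mm high.
- smallbowl: Bystander: steel bowl, 110 mm across.
- ring_hinge (a point): Middle of the ring's hinge, inside the head, 36 mm behind the shoulder on the pin's centre line; axes as pin_head. The ring is 6 mm wire, 38 mm clear inside; its cross-bar is 82 mm from the hinge. Just above the nose it needs a press of about 6 to 14 N to stretch and pop past the nose; press on to 10 mm below the pin's line.

How it is judged:
By the outcome, as a careful person would: the job done as asked, in the order asked, and still so for the second after the job is handed in, with the robot touching nothing.
It also fails if it takes over 67 s, if anything falls off the work surface, if the arm or the gripper's body presses on something with over 40 N, if the wrist force passes 120 N, or if a joint passes its speed limit or range.

## Robot

A 6-joint arm with a two-finger parallel gripper is mounted at the origin on the work surface. World frame = base frame: x ahead of the robot, y to its left, z up, the work surface at z = 0. Lengths are in m, angles in rad, forces in N, time in s.
With the tool pointing down it reaches from about 0.325 to 0.925 m from the base axis. Payload 3.1 kg.
Tool frame: the origin (TCP) lies at the very end of the fingers, on their centre line; the grasp point (between the pads) lies 19 mm behind it (grasp_offset is the distance from the TCP to the grasp point, in m); z points along the fingers, y is the line along which they close (so a half turn about z gives the same grasp; the last joint's range is limited). The gripper opens to 85 mm and grips with 20 to 120 N. Pads are 22 mm wide; open, the fingers measure 114 mm over their backs; the gripper's body (76 mm by 85 mm) begins 54 mm behind the grasp point. The pads swing forward as they close: fully open they stand 13 mm farther back than shut.
Start: joints at [1.051, 0.217, 1.613, -0, 1.311, -0.112], TCP at [0.248, 0.574, 0.199] pointing down, gripper open.
Joint ranges: [-2.75, 2.75], [-0.78, 2.1], [0.31, 2.55], [-1.13, 4.27], [0.13, 2.63], [-2.58, 2.58]. Speed limits (rad/s): [2.79, 2.79, 3.14, 3.14, 3.14, 3.14].

## Interface

Orientations are given as a unit quaternion [x, y, z, w].
In Python, from plant import goto, line_to, set_joints, command_gripper, pause, solve_ik, get_state, get_image, MotionError, job_done, grasp_offset gives the robot as it stands. Calls block until the motion is done:
- goto(position, orientation): joint-space move of the TCP to a pose.
- line_to(position, ori=None, feed=0.15, until_force=None): straight line of the TCP; ori=None keeps the orientation; feed is the mean speed in m/s. With until_force (N) it stops when the force on the tool has changed by that much, and returns True; else False.
- set_joints(angles): joint-space move.
- command_gripper(opening, strength=None): finger opening in m; strength is the grip in N (None keeps the last); returns when the fingers have stopped.
- pause(seconds).
- solve_ik(position, orientation): joint angles nearest the present ones, or None.
- get_state(): the state.
- get_image(name): name is "scene" or "top" or "wrist"; returns a dict with "frame" (384x512x3 uint8, red, green, blue), "intrinsics" (3x3 intrinsics, pixels), "rvec" (rotation vector, rad) and "tvec" (3), from world to camera coordinates, as OpenCV has them. Camera axes: x right, y down, z forward; pixel columns grow to the right and rows downward; lengths in m; the calibration is good to about 2 mm. The wrist camera is an equidistant fisheye: a pixel r from the principal point sees the ray r / f radians off the axis. A picture is of the moment at which its call begins. There is no depth.
A pose or a line that the arm cannot do raises MotionError and nothing moves.
- job_done(): hands the job in; it is judged then, once.
The state is a dict: "t": time; "q": joint angles; "dq": joint speeds; "effort": joint torques, N m; "tcp_pos": TCP position; "tool_rot": TCP orientation; "force": force on the tool from outside, world axes, zero at the start; "wrist_torque": the same for the moment, N m; "opening": finger opening in m; "grasp_force": force on a finger pad.
Only numpy, scipy, OpenCV 4.12 (cv2) and the standard library are available. Lean on these libraries where they do the work, as an engineer would, in place of code of your own. Each camera call takes 0.05 s, during which the arm holds its last target. There are 200 camera calls.

## Working session

There is one attempt and no reset: what is moved stays moved. The work goes in short steps, each a Python script; the robot and the scene stay as the last script left them, time stands still between calls to the robot, and variables do not carry over. Pictures are saved under pics/ and viewed, at most 10 in all, crops included, and the job is handed in when it is done.

```bash
mkdir -p pics; ls; python3 - <<'E'
from plant import *
import cv2
for n in("scene","top"):
    d=get_image(n); cv2.imwrite(f"pics/{n}0.png",cv2.resize(d["frame"][:,:,::-1],(800,600),interpolation=cv2.INTER_CUBIC))
    print(n,d["intrinsics"],d["rvec"],d["tvec"])
print(get_state(),grasp_offset)
E
```

```text
pics
scene [[354.0889792    0.         257.87319502]
 [  0.         354.0889792  190.38833712]
 [  0.           0.           1.        ]] [ 1.22113462  2.29742668 -0.93880251] [ 0.33312246 -0.23558624  1.51740085]
top [[494.31139324   0.         246.60441773]
 [  0.         494.31139324 193.92094245]
 [  0.           0.           1.        ]] [ 2.16973146 -2.22503492  0.05946408] [-0.05425736  0.51820301  1.84342528]
{'t': 0.1, 'q': array([ 1.05079064e+00,  2.17697939e-01,  1.61478805e+00,  1.22216733e-05,
        1.31131469e+00, -1.12214071e-01]), 'dq': array([-7.54237396e-04,  1.08027375e-04, -4.79735778e-03,  5.60316431e-05,
       -2.59278163e-04,  6.00115226e-05]), 'effort': array([-3.01398750e-04, -3.98073721e+01, -3.04973388e+01, -9.02360989e-05,
        4.20475422e-03, -8.71524346e-07]), 'tcp_pos': array([0.24744163, 0.57304572, 0.1979795 ]), 'tool_rot': array([ 2.02487385e-01,  9.79284249e-01, -1.04747532e-03, -3.48818068e-04]), 'force': array([-0.80211773, -0.05242166, -0.556109  ]), 'wrist_torque': array([-0.01342219,  0.03404323,  0.05606775]), 'grasp_force': 0.0, 'opening': 0.08575292242897657} 0.0187
```

View pics/scene0.png

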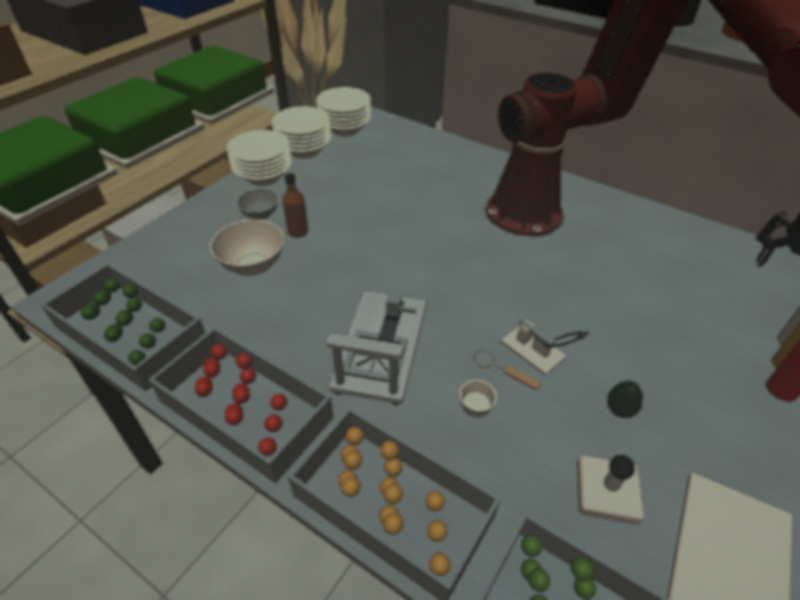

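View pics/top0.png

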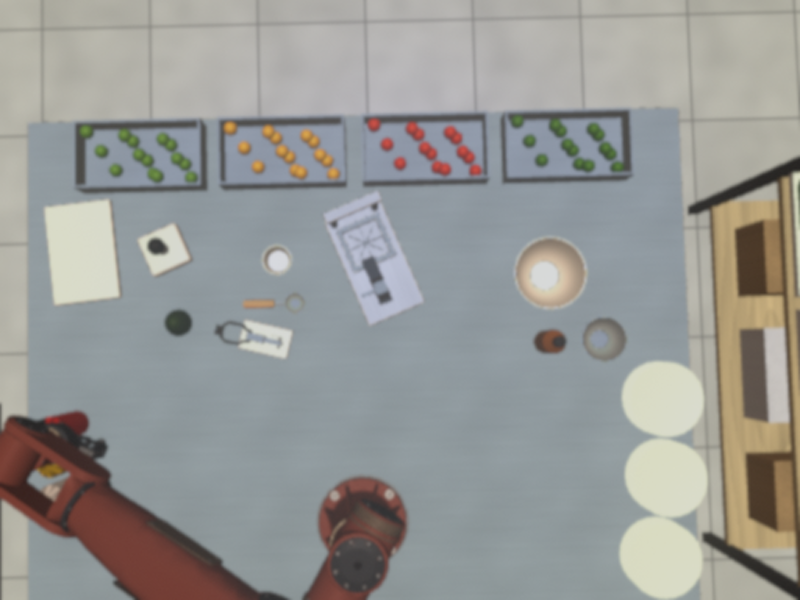

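The scene view shows the pin on its rest (505–590, 325–370), with the wedger at (335–425, 290–400). In the top view (800 px scale) the ring tab is at (220,330), the head near (262,339) and the pin tip near (285,343). The wedger base corners are (325,212), (380,193), (422,300) and (370,324), the post is near (380,287), and the saddle points left.

```bash
cat > h.py <<'E'
from plant import *
import numpy as np, cv2
from scipy.spatial.transform import Rotation as R
def ray(d,u,v,fish=False):
    K=d["intrinsics"]; M=R.from_rotvec(np.ravel(d["rvec"])).as_matrix(); t=np.ravel(d["tvec"])
    x,y=(u-K[0,2])/K[0,0],(v-K[1,2])/K[1,1]
    if fish:
        r=np.hypot(x,y); s=np.sin(r)/max(r,1e-9); c=np.array([x*s,y*s,np.cos(r)])
    else: c=np.array([x,y,1.])
    return -M.T@t, M.T@c
def at_z(d,u,v,z,fish=False):
    o,r=ray(d,u,v,fish); return o+r*(z-o[2])/r[2]
def proj(d,P,fish=True):
    K=d["intrinsics"]; M=R.from_rotvec(np.ravel(d["rvec"])).as_matrix(); t=np.ravel(d["tvec"])
    c=M@np.asarray(P)+t
    a=c[:2]/c[2]
    if fish:
        n=np.hypot(c[0],c[1]); a=c[:2]/n*np.arctan2(n,c[2])
    return a*K[0,0]+K[:2,2]
def down(yaw): # tool z down, tool y along world direction yaw
    y=np.array([np.cos(yaw),np.sin(yaw),0]); z=np.array([0,0,-1.]); x=np.cross(y,z)
    return R.from_matrix(np.c_[x,y,z])
def near(rot): # choose among half-turn the one with wrist joint nearer
    return [rot.as_quat(),(rot*R.from_euler('z',np.pi)).as_quat()]
E
python3 - <<'E'
from h import *
d=get_image("top"); s=.64
for n,u,v,z in [("tab",220,330,.09),("head",262,339,.055),("tip",285,343,.055),("slabR",290,348,.012),
 ("c1",325,212,.03),("c2",380,193,.03),("c3",422,300,.03),("c4",370,324,.03),("post",380,287,.092),("sad",365,293,.07)]:
    print(n,at_z(d,u*s,v*s,z).round(3))
E
```

```text
tab [0.46  0.315 0.09 ]
head [0.437 0.224 0.055]
tip [0.427 0.17  0.055]
slabR [0.414 0.164 0.012]
c1 [0.738 0.072 0.03 ]
c2 [ 0.78  -0.061  0.03 ]
c3 [ 0.521 -0.155  0.03 ]
c4 [ 0.467 -0.03   0.03 ]
post [ 0.55  -0.056  0.092]
sad [ 0.538 -0.02   0.07 ]
```

```bash
python3 - <<'E'
from h import *
import pickle
for n,p,yaw in [("pin",[.437,.215,.23],-11),("cut",[.545,-.03,.25],21)]:
    for q in near(down(np.radians(yaw))):
        s=solve_ik(p,q)
        if s is not None: print(n,s.round(2),q.round(3))
p=[.437,.215,.23]; qs=near(down(np.radians(-11)))
q0=get_state()["q"]
best=min((q for q in qs if solve_ik(p,q) is not None),key=lambda q:abs(solve_ik(p,q)[5]))
goto(p,best)
d=get_image("wrist"); pickle.dump(d,open("pin.pkl","wb"))
print(d["intrinsics"],"cam",ray(d,256,192,True)[0],get_state()["tcp_pos"],get_state()["t"])
cv2.imwrite("pics/w1.png",cv2.resize(d["frame"][:,:,::-1],(800,600),interpolation=cv2.INTER_CUBIC))
E
```

```text
pin [ 0.31 -0.11  1.9  -0.    1.35  0.5 ] [0.772 0.636 0.    0.   ]
cut [-0.18  0.01  1.75 -0.    1.39 -0.55] [0.566 0.824 0.    0.   ]
[[297.31863964   0.         251.87510276]
 [  0.         297.31863964 192.74005802]
 [  0.           0.           1.        ]] cam [0.45120812 0.28603986 0.40638443] [0.436826   0.21585715 0.22997305] 1.7083
```

View pics/w1.png

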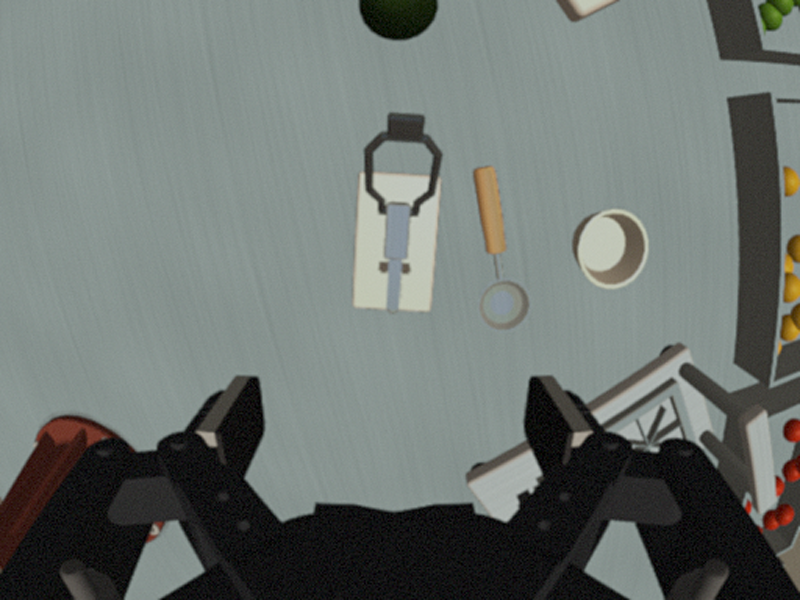

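The wrist view shows the pin head from (398,204) to the shoulder at (396,260), the tip at (392,311) and the tab at (406,127), all at 800 px scale. The slab corners are (360,173), (441,178), (431,311) and (354,307).

```bash
python3 - <<'E'
from h import *
import pickle
d=pickle.load(open("pin.pkl","rb")); s=.64
f=lambda u,v,z:at_z(d,u*s,v*s,z,True)
P={}
for n,u,v,z in [("back",398,204,.063),("sh",396,260,.063),("tip",392,311,.055),("tab",406,127,.126),("s1",360,173,.012),("s2",441,178,.012),("s3",431,311,.012),("s4",354,307,.012)]:
    P[n]=f(u,v,z); print(n,P[n].round(4))
for a,b in [("back","tip"),("s1","s4"),("s2","s3"),("tab","tip")]:
    w=P[b]-P[a]; print(a,b,np.degrees(np.arctan2(w[1],w[0])).round(1),np.linalg.norm(w[:2]).round(4))
w=P["s2"]-P["s1"];print(np.degrees(np.arctan2(w[1],w[0])))
E
```

```text
back [0.4495 0.2597 0.063 ]
sh [0.4401 0.2185 0.063 ]
tip [0.4289 0.1771 0.055 ]
tab [0.4633 0.3094 0.126 ]
s1 [0.423  0.2879 0.012 ]
s2 [0.4891 0.271  0.012 ]
s3 [0.4604 0.1572 0.012 ]
s4 [0.3937 0.1739 0.012 ]
back tip -104.0 0.0851
s1 s4 -104.4 0.1178
s2 s3 -104.2 0.1174
tab tip -104.6 0.1367
-14.383394016201358
```

```bash
python3 - <<'E'
from h import *
import pickle
yaw=np.radians(-14.2); q=near(down(yaw)); 
q=q[0] if abs(solve_ik([.444,.236,.15],q[0])[5])<1.6 else q[1]
dx=np.array([np.cos(yaw-np.pi/2),np.sin(yaw-np.pi/2)])
hd=np.array([.440,.219])-.018*dx
command_gripper(.05)
goto([*hd,.11],q); line_to([*hd,.037],feed=.1); 
st=get_state();print(st["tcp_pos"],st["force"])
command_gripper(0.0,strength=40)
st=get_state();print(st["opening"],st["grasp_force"],st["force"])
line_to([*hd,.12],feed=.1); st=get_state();print(st["tcp_pos"],st["force"],st["wrist_torque"])
qc=down(np.radians(21)).as_quat()
goto([.58,-.14,.25],qc if solve_ik([.58,-.14,.25],qc) is not None else near(down(np.radians(21)))[1])
d=get_image("wrist"); pickle.dump(d,open("cut.pkl","wb"))
st=get_state();print(st["tcp_pos"],st["q"],st["t"],st["opening"])
cv2.imwrite("pics/w2.png",cv2.resize(d["frame"][:,:,::-1],(800,600),interpolation=cv2.INTER_CUBIC))
E
```

```text
[0.44525655 0.23671037 0.03778849] [ 0.34171374  0.03625618 -0.07629499]
-0.00043089188000213776 0.0 [ 0.00238108  0.83515885 -0.68440735]
[0.44374219 0.2362052  0.11924594] [-0.77996707 -0.20247985  0.93952191] [-0.01111907 -0.03086217 -0.03500996]
[ 0.57967306 -0.13879017  0.24920494] [-3.52950002e-01  1.20392170e-01  1.62957260e+00  4.20687235e-04
  1.39311593e+00 -7.20598072e-01] 6.7083 0.00011268121400232197
```

View pics/w2.png

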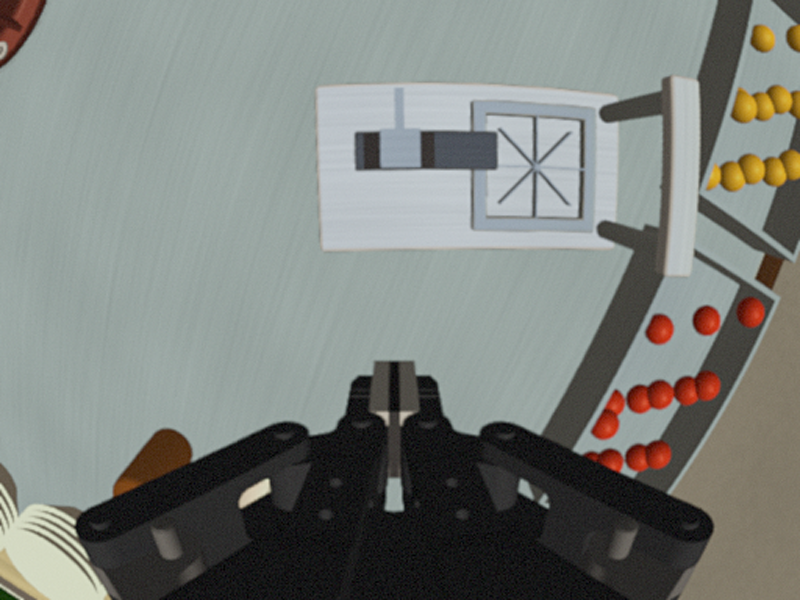

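The wrist view over the wedger shows the post top from (380,129) to (420,167), the saddle at (399,88–128) and the base corners at (316,88) and (322,250). The fingers are closed and empty, so the grasp missed. I'll look at the rest again.

```bash
python3 - <<'E'
from h import *
import pickle
d=pickle.load(open("cut.pkl","rb")); s=.64
f=lambda u,v,z:at_z(d,u*s,v*s,z,True)
for n,u,v,z in [("p1",380,129,.092),("p2",420,129,.092),("p3",420,167,.092),("p4",380,167,.092),("sad0",399,88,.068),("sad1",399,128,.068),("b1",316,88,.03),("b4",322,250,.03),("b2",617,97,.03)]:
    print(n,f(u,v,z).round(4))
yaw=np.radians(-14.2)
q=near(down(yaw)); p=[.437,.215,.23]
q=min((x for x in q if solve_ik(p,x) is not None),key=lambda x:abs(solve_ik(p,x)[5]))
command_gripper(.05)
goto(p,q)
d=get_image("wrist"); pickle.dump(d,open("pin2.pkl","wb"))
st=get_state();print(st["tcp_pos"],st["opening"],st["t"])
cv2.imwrite("pics/w3.png",cv2.resize(d["frame"][:,:,::-1],(800,600),interpolation=cv2.INTER_CUBIC))
E
```

```text
p1 [ 0.5354 -0.0488  0.092 ]
p2 [ 0.5617 -0.0386  0.092 ]
p3 [ 0.5716 -0.0642  0.092 ]
p4 [ 0.5452 -0.0744  0.092 ]
sad0 [ 0.5359 -0.012   0.068 ]
sad1 [ 0.5472 -0.0413  0.068 ]
b1 [ 0.4681 -0.0291  0.03  ]
b4 [ 0.5214 -0.1594  0.03  ]
b2 [0.7155 0.0712 0.03  ]
[0.43770921 0.21443222 0.23021442] 0.0494482765067356 8.7167
```

View pics/w3.png

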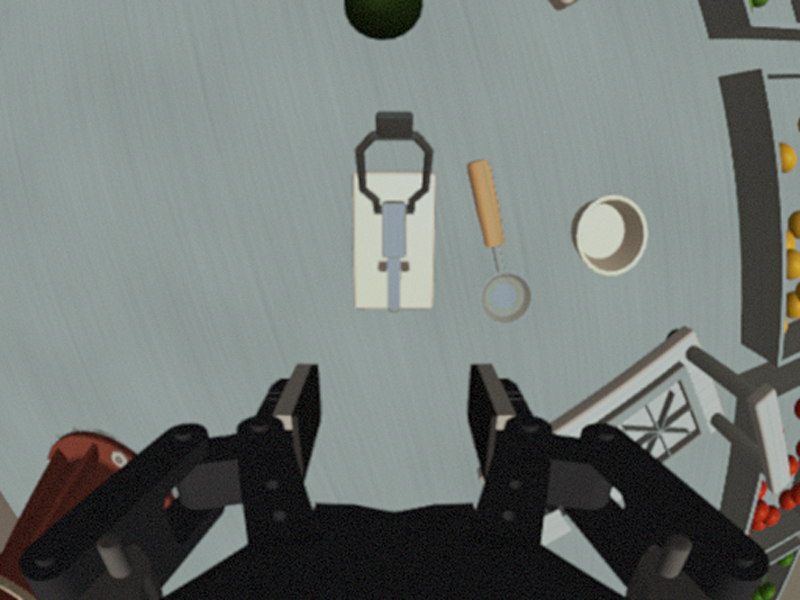

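```bash
python3 - <<'E'
from h import *
import pickle
for n,t in [("pin2",[.4377,.2144,.2302]),("cut",[.5797,-.1388,.2492])]:
    d=pickle.load(open(n+".pkl","rb")); print(n,"tcp px",(proj(d,t)/.64).round(0),(proj(d,np.array(t)+[0,0,.0187])/.64).round(0))
    o,r=ray(d,251.9,192.7,True); print("cam",o.round(3),"axis",r.round(3))
s=.64;d=pickle.load(open("pin2.pkl","rb"))
for n,u,v,z in [("back",394,203,.063),("sh",394,258,.063),("tip",393,311,.055),("tab",395,125,.126)]: print(n,at_z(d,u*s,v*s,z,True).round(4))
dt=get_image("top"); cv2.imwrite("pics/top1.png",cv2.resize(dt["frame"][120:300,80:320,::-1],(800,600),interpolation=cv2.INTER_CUBIC))
st=get_state(); t=st["tcp_pos"]; print(t,"top tcp crop px",((proj(dt,t,False)-[80,120])*10/3).round(0), "head crop px",((proj(dt,[.4444,.2364,.063],False)-[80,120])*10/3).round(0))
print("fk check q",st["q"],st["tool_rot"])
E
```

```text
pin2 tcp px [392. 349.] [392. 368.]
cam [0.456 0.284 0.407] axis [-0.068 -0.273 -0.96 ]
cut tcp px [392. 347.] [392. 366.]
cam [ 0.555 -0.072  0.426] axis [ 0.1   -0.262 -0.96 ]
back [0.4502 0.2591 0.063 ]
sh [0.44  0.219 0.063]
tip [0.4283 0.1762 0.055 ]
tab [0.4634 0.3093 0.126 ]
[0.4377357  0.21435175 0.23017585] top tcp crop px [274. 322.] head crop px [280. 317.]
fk check q [ 3.11395037e-01 -1.08850112e-01  1.89551932e+00 -2.23656729e-04
  1.35453952e+00  5.60519081e-01] [7.89464568e-01 6.13796095e-01 1.42963133e-04 1.68349202e-04]
```

View pics/top1.png

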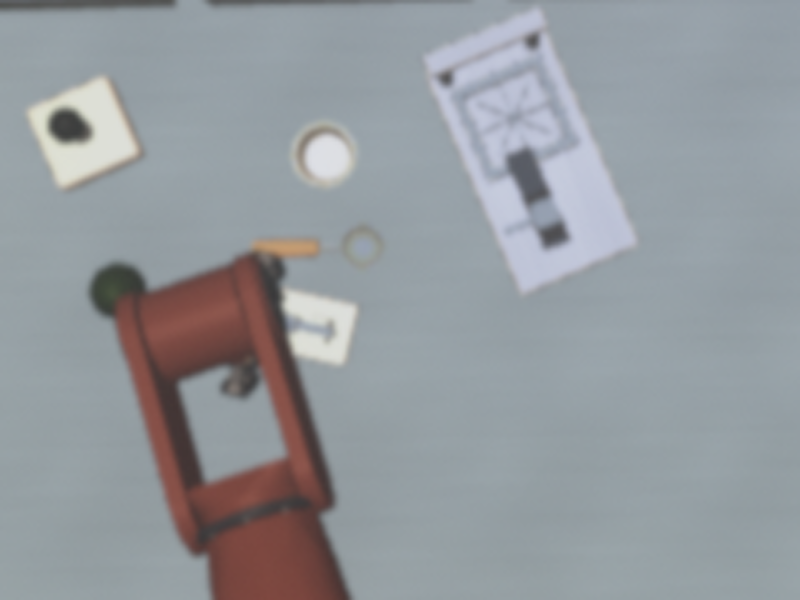

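The fingertips appear about 30–40 mm nearer the wrist camera than the reported TCP, which would explain the closure over the head. To measure the true fingertip height, I'll touch the bare counter with shut fingers.

```bash
python3 - <<'E'
from h import *
q=get_state()["tool_rot"]
command_gripper(0)
goto([.42,.07,.06],q)
for z in (.004,-.045):
    try: r=line_to([.42,.07,z],feed=.05,until_force=4)
    except MotionError as e: print(e); break
    st=get_state(); print(z,r,st["tcp_pos"],st["force"],st["t"])
    if r: break
line_to([.42,.07,.06],feed=.2)
E
```

```text
0.004 False [0.42045237 0.06999128 0.00436214] [ 0.09154804  0.08492742 -0.2349823 ] 11.4667
-0.045 True [ 0.41980233  0.06999777 -0.03207247] [-2.3657672   0.15822219  7.809386  ] 12.1833
```

Confirmed: the fingers really end about 31 mm short of the reported TCP, so I'll correct for that. Next are the grasp, with a check, and the approach.

```bash
cat >> h.py <<'E'
YC=np.radians(21.3); XC=np.array([np.sin(YC),-np.cos(YC),0]); YV=np.array([np.cos(YC),np.sin(YC),0]); ZV=np.array([0,0,1.])
FACE=np.array([.5485,-.0435,0]) # estimated hole mouth
def rel(p): # tool position in mouth frame
    d=np.asarray(p)-FACE; return np.array([d@XC,d@YV,d[2]])
def wp(a,b,z): return FACE+a*XC+b*YV+z*ZV
E
python3 - <<'E'
from h import *
yaw=np.radians(-14.2); q=get_state()["tool_rot"]
dx=np.array([np.cos(yaw-np.pi/2),np.sin(yaw-np.pi/2)])
hd=np.array([.440,.219])-.018*dx
command_gripper(.05)
goto([*hd,.08],q); line_to([*hd,.004],feed=.1)
command_gripper(0.0,strength=50)
st=get_state();print(st["tcp_pos"],st["opening"],st["grasp_force"],st["force"])
if st["opening"]>.012:
    zg=st["tcp_pos"][2]; open("zg","w").write(str(zg))
    line_to([*hd,.10],feed=.15); st=get_state();print(st["opening"],st["force"])
    qc=down(YC).as_quat(); p=wp(-.063-.025,0,.13)
    print(solve_ik(p,qc))
    goto(p,qc); line_to(wp(-.088,0,zg+.024),feed=.15)
    st=get_state(); print(rel(st["tcp_pos"]),st["force"],st["wrist_torque"],st["opening"],st["t"])
    d=get_image("wrist"); cv2.imwrite("pics/w4.png",cv2.resize(d["frame"][:,:,::-1],(800,600),interpolation=cv2.INTER_CUBIC))
E
```

```text
[0.44435474 0.2370217  0.00497536] 0.01732492052998883 49.847978353500366 [-3.2313704   1.15490408  6.43632918]
0.016804879238462436 [-0.19095317  0.65252373 -1.93262183]
[-6.11826267e-02  6.12943910e-02  1.92532445e+00 -4.44089210e-16
  1.15497381e+00 -4.32937757e-01]
[-0.08800636  0.0008947   0.02968704] [-0.24821196 -0.72353872 -0.98145256] [-0.00497985  0.01531749 -0.04316845] 0.017009972784408776 17.925
```

View pics/w4.png

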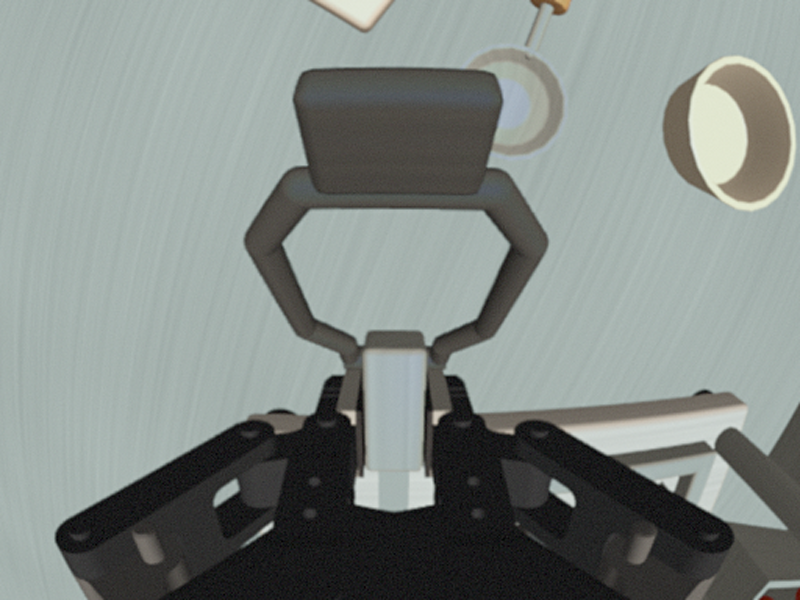

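The wrist view shows the pin held straight between the fingers (head at (394,330–470)), with the ring up at (395,130) and the saddle ahead at (394,490). Now I'll feel for the hole.

```bash
cat >> h.py <<'E'
ZG=lambda: float(open("zg").read())
def S():
    st=get_state(); return rel(st["tcp_pos"]).round(4), np.array([st["force"]@XC,st["force"]@YV,st["force"][2]]).round(1), round(st["t"],1)
E
python3 - <<'E'
from h import *
z=ZG()+.0235
print(S());print(S())
for b in (0,.0015,-.0015,.003,-.003,.0045,-.0045):
    line_to(wp(-.070,b,z),feed=.08)
    s0=S()
    r=line_to(wp(-.063+.012,b,z),feed=.03,until_force=3.5)
    print(b,s0,r,S())
    if not r or S()[0][0]>-.063+.006: break
    line_to(wp(-.070,b,z),feed=.1)
E
```

```text
(array([-0.0877,  0.0014,  0.0302]), array([-0.3,  1.1, -1.2]), 18.0)
(array([-0.0877,  0.0014,  0.0302]), array([-0.3,  1.1, -1.2]), 18.0)
0 (array([-0.069 ,  0.0004,  0.029 ]), array([-0.1,  1.2, -2.1]), 18.4) False (array([-0.0509, -0.0001,  0.0284]), array([-0. , -1.5, -1. ]), 19.1)
```

```bash
python3 - <<'E'
from h import *
z=ZG()+.0235
r=line_to(wp(-.012,0,z),feed=.03,until_force=5)
print(r,S())
d=get_image("wrist"); cv2.imwrite("pics/w5.png",cv2.resize(d["frame"][:,:,::-1],(800,600),interpolation=cv2.INTER_CUBIC))
E
```

```text
True (array([-0.0195, -0.0004,  0.0281]), array([-1.3,  0.2,  3.9]), 20.1)
```

View pics/w5.png

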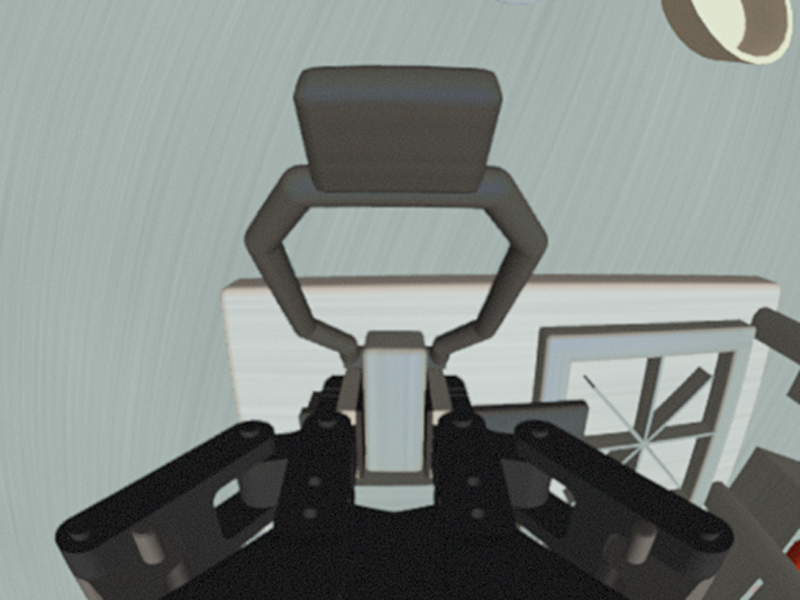

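The view shows the head right at the post, with the shoulder at about (394,475) and the base square to the tool. The stop was partly due to vertical rubbing, so I'll press home gently with z slightly raised.

```bash
python3 - <<'E'
from h import *
z=ZG()+.0240
a=S()[0][0]
line_to(wp(a,0,z),feed=.03); print(S())
for i in range(3):
    r=line_to(wp(-.010,0,z),feed=.02,until_force=6)
    s=S(); print(r,s)
    if s[1][0]<-5: break
E
```

```text
(array([-0.0196, -0.0006,  0.0284]), array([ 0.2,  0.1, -1.1]), 20.4)
True (array([-0.0197, -0.0006,  0.0282]), array([-0.7,  0.3,  3.5]), 20.7)
True (array([-0.0198, -0.0006,  0.0283]), array([-1.1, -0.5,  3. ]), 20.9)
True (array([-0.02  , -0.0007,  0.0284]), array([-1.5, -0. ,  4.1]), 21.2)
```

```bash
python3 - <<'E'
from h import *
z=ZG()+.0240
for a in (-.0190,-.0183,-.0176):
    line_to(wp(a,0,z),feed=.02,until_force=15); pause(.1); s=S(); print(a,s)
    if s[1][0]<-7: break
E
```

```text
-0.019 (array([-0.02  , -0.0008,  0.0285]), array([-4.5, -0.4,  3.3]), 21.6)
-0.0183 (array([-0.0201, -0.0008,  0.0285]), array([-6.5, -0.3,  4.3]), 21.9)
-0.0176 (array([-0.0201, -0.0008,  0.0285]), array([-8.6, -0.9,  4.6]), 22.3)
```

The pin hits a hard stop at the expected depth, so it's home. I'll relax the push, release, rise and check.

```bash
python3 - <<'E'
from h import *
import pickle
z=ZG()+.0240
line_to(wp(-.0196,-.0006,z),feed=.03); print(S())
command_gripper(.045); print(S())
line_to(wp(-.0196,-.0006,.17),feed=.15)
command_gripper(0)
line_to(wp(.06,0,.19),feed=.2)
d=get_image("wrist"); pickle.dump(d,open("home.pkl","wb")); print(S())
cv2.imwrite("pics/w6.png",cv2.resize(d["frame"][:,:,::-1],(800,600),interpolation=cv2.INTER_CUBIC))
E
```

```text
(array([-0.0201, -0.0007,  0.0286]), array([-4.2,  0.3,  1.2]), 22.5)
(array([-0.0191, -0.0006,  0.029 ]), array([ 0.2, -0.4,  0.1]), 22.9)
(array([ 0.0589, -0.0005,  0.1893]), array([ 0.3, -0.1, -0.7]), 25.1)
```

View pics/w6.png

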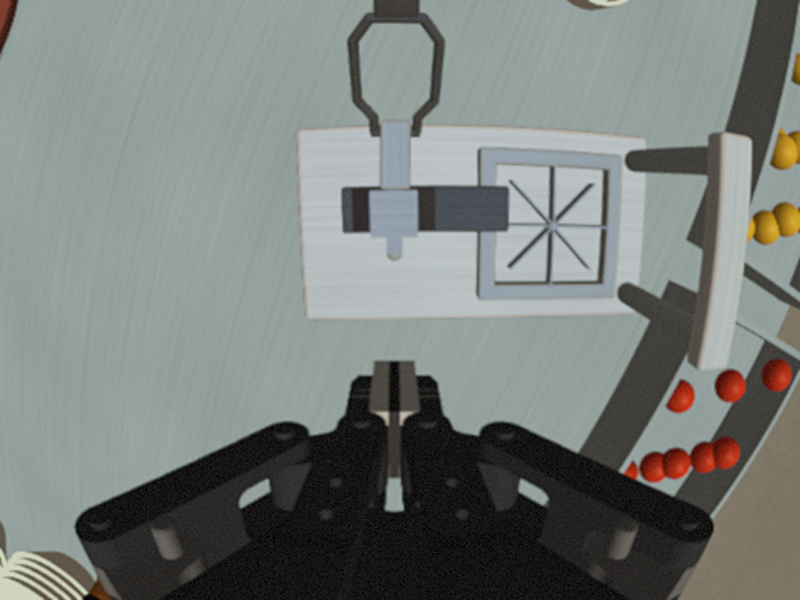

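The pin is home, with the head against the post (shoulder at row 188) and the nose out the far side at (394,260). The ring is still open at (396,60). Next: measure these and start the flip.

```bash
python3 - <<'E'
from h import *
import pickle
d=pickle.load(open("home.pkl","rb"));s=.64
for n,u,v,z in [("nose",394,261,.078),("back",397,122,.087),("sh",395,188,.087),("postN",395,191,.092),("postF",395,236,.092)]:
    print(n,rel(at_z(d,u*s,v*s,z,True)).round(4))
OFF=.031
def go(xc,zt,feed=.15,**k): return line_to(wp(xc,0,zt-OFF),feed=feed,**k)
go(.06,.24,.3); go(-.150,.24,.3); go(-.150,.145,.15); print(S())
r=go(-.112,.150,.08,until_force=4); print(r,S())
go(-.075,.158,.06,until_force=6); print(S())
go(-.052,.165,.06,until_force=6); print(S())
E
```

```text
nose [ 0.0446 -0.0002  0.078 ]
back [-0.0416  0.002   0.087 ]
sh [-0.0017  0.0007  0.087 ]
postN [-0.0001  0.0007  0.092 ]
postF [0.0268 0.0006 0.092 ]
(array([-0.1492,  0.0007,  0.1147]), array([-0.4, -0.1, -0.7]), 27.0)
True (array([-0.1118,  0.001 ,  0.1203]), array([-2.6,  0.2,  1.6]), 27.5)
(array([-0.1123,  0.0004,  0.1202]), array([-2.1, -0.2,  3. ]), 27.7)
(array([-1.122e-01,  1.000e-04,  1.205e-01]), array([-1.9,  0.9,  2.9]), 28.0)
```

The fingertip is catching the tab's end face. I'll back off, go lower and sweep with the finger's front face.

```bash
python3 - <<'E'
from h import *
OFF=.031
def go(xc,zt,feed=.15,**k): return line_to(wp(xc,0,zt-OFF),feed=feed,**k)
go(-.135,.150,.15); go(-.135,.128,.15); pause(.1); print(S())
for x,z in [(-.105,.128),(-.090,.130),(-.075,.135),(-.060,.145),(-.050,.150)]:
    r=go(x,z,.08,until_force=6); s=S(); print(r,s)
    if r: break
d=get_image("scene"); M=d["frame"][180:255,190:290,::-1]; cv2.imwrite("pics/s1.png",cv2.resize(M,(800,600),interpolation=cv2.INTER_CUBIC))
E
```

```text
(array([-0.1345,  0.0002,  0.0973]), array([ 0.1,  0.4, -0.1]), 28.7)
False (array([-1.044e-01, -1.000e-04,  9.700e-02]), array([-0.4, -0.5, -0.8]), 29.2)
False (array([-0.0894,  0.0002,  0.0992]), array([-0.4, -0. ,  0.2]), 29.6)
False (array([-7.440e-02,  1.000e-04,  1.042e-01]), array([-0.7,  0.1, -0.5]), 29.9)
False (array([-0.0593,  0.0004,  0.1146]), array([-0.3,  0. ,  0.9]), 30.3)
False (array([-0.0495,  0.0002,  0.1194]), array([ 0.7, -0.4,  0. ]), 30.6)
```

View pics/s1.png

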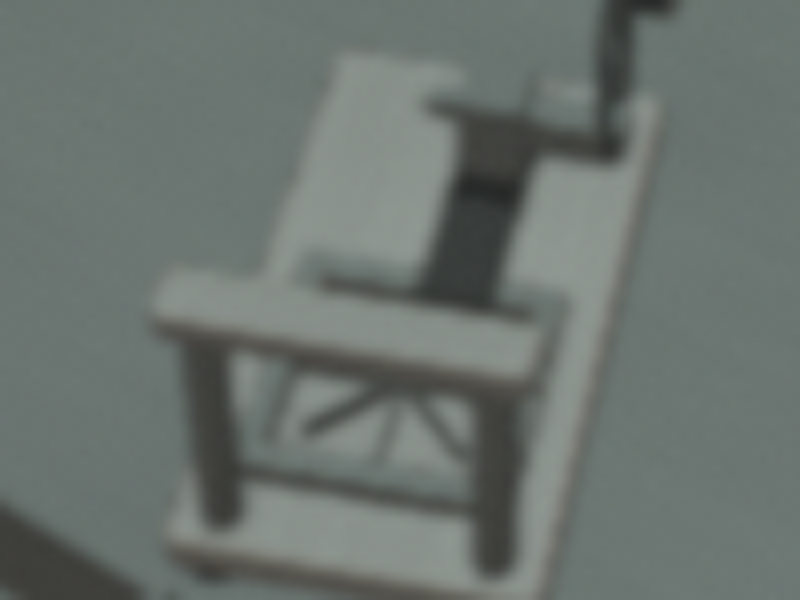

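The crop shows the ring standing upright at (612,30–150) with its hinge at (605,155). Now I'll run the arc over the post, then press down.

```bash
python3 - <<'E'
from h import *
OFF=.031
def go(xc,zt,feed=.15,**k): return line_to(wp(xc,0,zt-OFF),feed=feed,**k)
for th in (88,78,68,58,48,38,28,18,10):
    t=np.radians(th); r=.094+.013*np.cos(t)
    cx=-.036+r*np.cos(t)-.003*np.sin(t); cz=.078+r*np.sin(t)+.003*np.cos(t)
    hit=go(cx-.011,cz,.08,until_force=8)
    if th in(88,58,28,10) or hit: print(th,hit,S())
    if hit: break
else:
    for zt in (.090,.086,.083,.080,.077,.074,.071,.069):
        hit=go(.060,zt,.03,until_force=30); s=S(); print(zt,hit,s)
        if hit: break
E
```

```text
88 False (array([-0.0459,  0.0014,  0.1435]), array([-0.3, -0.6,  3.8]), 31.1)
58 False (array([ 0.0044, -0.0002,  0.1339]), array([0.1, 0.2, 1.8]), 32.1)
28 False (array([ 0.0446, -0.0005,  0.0983]), array([ 0. , -0.2,  1. ]), 33.3)
10 False (array([ 0.0573, -0.0006,  0.0675]), array([-0. , -0.1,  0.3]), 34.0)
0.09 False (array([ 0.0599, -0.0001,  0.0589]), array([ 0.7,  0.2, -0.3]), 34.5)
0.086 False (array([0.0601, 0.0001, 0.055 ]), array([-0.2,  0.1,  0.4]), 34.8)
0.083 False (array([0.0609, 0.0006, 0.0527]), array([1.5, 1. , 2.3]), 35.0)
0.08 False (array([0.0601, 0.0001, 0.049 ]), array([ 1., -0.,  2.]), 35.2)
0.077 False (array([ 0.0596, -0.0004,  0.0454]), array([0.6, 0.9, 1.3]), 35.5)
0.074 False (array([ 0.059 , -0.0009,  0.0419]), array([ 0.4, -0.1, -0.2]), 35.8)
0.071 False (array([ 0.0596, -0.0004,  0.0394]), array([0.5, 0.1, 0.6]), 36.0)
0.069 False (array([ 0.06  , -0.    ,  0.0379]), array([ 0.5, -0.1, -0. ]), 36.2)
```

No press force was felt, so the ring has probably slipped off. I'll check numerically against the earlier view (home.pkl) from the same pose.

```bash
python3 - <<'E'
from h import *
import pickle
line_to(wp(.06,0,.07),feed=.1); line_to(wp(.06,0,.19),feed=.3)
d=get_image("wrist"); pickle.dump(d,open("chk.pkl","wb")); print(S())
h=pickle.load(open("home.pkl","rb"))
def P(th,r,y=0): t=np.radians(th); return wp(-.036+r*np.cos(t),y,.078+r*np.sin(t))
g=cv2.cvtColor(d["frame"],6).astype(int); g0=cv2.cvtColor(h["frame"],6).astype(int)
def val(im,dd,p):
    u,v=proj(dd,p).round().astype(int); return (u,v,im[v,u] if 0<=u<512 and 0<=v<384 else None)
for th in range(129,-12,-10):
    print(th,[val(g,d,P(th,r,y))+ (val(g0,h,P(th,r,y))[2],) for r,y in((.093,0),(.06,.022),(.06,-.022))])
a=cv2.absdiff(d["frame"],h["frame"]).max(2)>40; a[235:]=0
n,l,st,c=cv2.connectedComponentsWithStats(a.astype(np.uint8)); print([(list(s),k.round()) for s,k in zip(st[1:],c[1:]) if s[4]>15])
E
```

```text
(array([ 0.0593, -0.0009,  0.1888]), array([ 0.7,  0.1, -0.1]), 37.3)
129 [(np.int64(250), np.int64(2), np.int64(160), np.int64(59)), (np.int64(278), np.int64(36), np.int64(160), np.int64(51)), (np.int64(224), np.int64(36), np.int64(159), np.int64(53))]
119 [(np.int64(250), np.int64(14), np.int64(159), np.int64(59)), (np.int64(278), np.int64(44), np.int64(161), np.int64(62)), (np.int64(223), np.int64(45), np.int64(159), np.int64(117))]
109 [(np.int64(250), np.int64(31), np.int64(159), np.int64(157)), (np.int64(279), np.int64(54), np.int64(162), np.int64(61)), (np.int64(222), np.int64(55), np.int64(159), np.int64(151))]
99 [(np.int64(250), np.int64(51), np.int64(161), np.int64(161)), (np.int64(279), np.int64(66), np.int64(157), np.int64(116)), (np.int64(222), np.int64(67), np.int64(158), np.int64(157))]
89 [(np.int64(250), np.int64(74), np.int64(161), np.int64(159)), (np.int64(280), np.int64(79), np.int64(155), np.int64(148)), (np.int64(222), np.int64(80), np.int64(159), np.int64(149))]
79 [(np.int64(250), np.int64(98), np.int64(165), np.int64(163)), (np.int64(279), np.int64(93), np.i
[... 4710 characters left out ...]
6)], array([305., 153.])), ([np.int32(348), np.int32(149), np.int32(6), np.int32(32), np.int32(103)], array([351., 163.])), ([np.int32(355), np.int32(148), np.int32(21), np.int32(23), np.int32(61)], array([365., 160.])), ([np.int32(445), np.int32(157), np.int32(5), np.int32(30), np.int32(50)], array([447., 171.])), ([np.int32(304), np.int32(164), np.int32(1), np.int32(26), np.int32(26)], array([304., 176.])), ([np.int32(306), np.int32(168), np.int32(1), np.int32(21), np.int32(21)], array([306., 178.])), ([np.int32(474), np.int32(168), np.int32(5), np.int32(11), np.int32(23)], array([475., 172.])), ([np.int32(394), np.int32(184), np.int32(9), np.int32(13), np.int32(22)], array([396., 190.]))]
```

The ring has left its open position. With the fingers away, the tab stays at the closed position just beyond the nose, although the spring would throw it back unless it had snapped. The press reached about 12 mm below the pin's line, so I'm handing in.

```bash
python3 - <<'E'
from h import *
import pickle
h=pickle.load(open("home.pkl","rb"))["frame"]; d=get_image("wrist")["frame"]
print("head col rows 70-125 before/after",h[70:126:3,253,2],d[70:126:3,253,2], S())
print(job_done())
E
```

```text
head col rows 70-125 before/after [153 158 146 169 170 173 172 172 174 174 173 174 173 170 174 177 174 137
 174] [156 159 157 155 173 175 173 173 173 174 176 175 175 174 174 175 176 143
 174] (array([ 0.0589, -0.0013,  0.1878]), array([-0.7, -0.7, -0.3]), 37.4)
the job is handed in; nothing more can be done
None
```

I handed the job in at about 37 s, with the pin home in the post and the ring apparently snapped under its nose. I could only check the ring from pixel values: it stayed shut after release, but I never felt the expected 6–14 N snap. The first grasp missed because the fingers end about 31 mm short of the reported tool point, which I measured and corrected for.

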